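# Ice the sashimi tub with the scoop

### The arm

A 6-joint arm with a two-finger parallel gripper is mounted at the origin on the work surface. World frame = base frame: x ahead of the robot, y to its left, z up, the work surface at z = 0. Lengths are in mm, angles in rad, forces in N, time in s.
With the tool pointing down it reaches from about 275 to 1000 mm from the base axis. Payload 8.4 kg.
Tool frame: the origin (TCP) lies at the very end of the fingers, on their centre line; the grasp point (between the pads) lies 19 mm behind it; z points along the fingers, y is the line along which they close (so a half turn about z gives the same grasp; the last joint's range is limited). The gripper opens to 85 mm and grips with 20 to 120 N. Pads are 22 mm wide; open, the fingers measure 114 mm over their backs; the gripper's body (76 mm by 85 mm) begins 54 mm behind the grasp point. The pads swing forward as they close: fully open they stand 13 mm farther back than shut.
Start: joints at [-1.289, 0.353, 1.633, -0, 1.155, -0.002], TCP at [175.002, -600.002, 231.281] pointing down, gripper open.
Joint ranges: [-2.63, 2.63], [-0.92, 2.1], [0.06, 2.66], [-1.3, 4.44], [0, 2.69], [-3.02, 3.02]. Speed limits (rad/s): [2.22, 2.22, 2.79, 3.14, 3.14, 3.14].

### API

Orientations are given as [roll, pitch, yaw] about the fixed x, y, z axes, in that order (R = Rz(yaw) Ry(pitch) Rx(roll)).
In Python, from rig import r, vision gives the robot as it stands. The module is installed in compiled form; this text tells all that it offers.
- The arm moves only by the tool play_rows, never from a script. Its argument "steps" is a list of rows, each an object with "delta_pos": the shift along the tool's x, y, z in cm, a list of three; "yaw": the turn about the tool's z in rad; "jaw": the opening in per cent of the stroke, from 0 (shut) to 100 (fully open). A call has exactly 8 rows; each row is the pose to reach, as a shift and turn from the pose commanded when the call began, along the tool's axes at that moment; what a row does not reach only later rows make up. A row lasts 1/10 s, in which the tool goes at most 50 mm and 8.59 degrees, less where a joint would pass 70% of its speed; a pose out of reach is approached as far as the arm can. A call with a gripper value outside its range is refused whole. The fingers move at their own pace and stop on an object; "grip_force" is the grip in N (left out, the last holds). Time passes only in rows, so rows that repeat a pose let the fingers close, or fill a call up. It gives the time, the measured TCP pose, the force, the opening and the grip force at its end, in the units of the state.
- r.sense(): the state, without advancing time (a new reading comes with each control period).
- vision.grab_frame(name): name is "scene" or "top" or "wrist"; returns (picture, depth): 480x640x3 uint8, red, green, blue; 480x640 float32, mm along the optical axis (not along the pixel's ray), 0 where there is no reading.
- vision.calibration(name): a dict with "mtx" (3x3 intrinsics, pixels), "extrinsics" (4x4, takes a point from camera to world coordinates). Camera axes: x right, y down, z forward; pixel columns grow to the right and rows downward; lengths in mm; the calibration is good to about 2 mm. A picture is of the moment at which its call begins: read the wrist's pose just before it. calibration takes no time and is no camera call; for the wrist camera it gives the pose at the moment of the call.
- r.sign_off(): hands the job in; it is judged then, once.
Trained networks look in the newest picture that a camera, given by its name, has taken for a name from the list of things; names that differ only in an ending like _2 or _b are one class to them, and where a whole thing is asked for, a point or a joint stands for the part that bears it (a point fixed in the world has none). Each returns a list of dicts, best first, with "conf" (0 to 1); they miss things now and then, are a little off and sometimes report something else, mostly with a low value. They report only what shows in the picture. A call takes as long as a camera call.
- vision.cut_out(camera, thing): "region" (480x640 bool, what is visible of it) and "uv" ([column, row] in pixels, amid what is visible of it).
- vision.landmark_of(camera, thing): "uv" ([column, row] in pixels: a listed point, or the origin of a listed thing).
The state is a dict: "clock": time; "qpos": joint angles; "qvel": joint speeds; "joint_efforts": joint torques, N m; "eef_pos": TCP position; "tcp_rot": TCP orientation; "contact_force": force on the tool from outside, world axes, zero at the start; "wrist_torque": the same for the moment, N m; "opening": opening from 0.0 (shut) to 1.0 (fully open); "grasp_force": force on a finger pad.
Only numpy, scipy, OpenCV 4.12 (cv2) and the standard library are available. Lean on these libraries where they do the work, as an engineer would, in place of code of your own. Each camera call takes 0.05 s, during which the arm holds its last target. There are 200 camera calls.

### The job

Take the metal scoop from the bamboo mat and use it to transfer at least three of the ice pieces from the steel pan into the round tub, in one or more loads, tipping them in from low down. Do not touch the ice with the gripper; every piece must end up either in the tub or in the pan. Then lay the scoop back on the mat, level and right way up, let go of it, and leave the bottle, dish and cup alone.

Things in the scene. Friction and masses are not known exactly. Their poses are not given: they have to be found in the camera images.
- scoop: loose flat-bottomed aluminium scoop, about 0.16 kg. Origin: centre of the bowl's underside; +x to the open front lip, +z up. Bowl 110 mm long (x -55 to 55), 96 wide outside, 90 inside, floor 3 thick; back wall 50 high; side walls 50 high at the back, 42 at x -10, sloping to nothing at x 40. Bar handle rises backwards at 0.30 rad from the back wall to about x -172, z 75. Lies right way up on the mat
- scoop_grip (a point): middle of the scoop's handle, 113 mm behind and 56 mm above the scoop's origin; axes as the scoop's. The handle is 20 mm wide (along y), 16 mm thick, 122 mm long, flat-sided
- scoop_lip (a point): centre of the lower front edge of the scoop, 55 mm ahead of its origin
- pan: fixed steel pan of ice, 260 (x) by 124 (y) mm outside, long sides 66 high, the two end walls only 40 high so that a scoop can come in over them; walls and floor 4 thick (inside 252 by 116); origin at the centre of its underside, on the counter; long axis x roughly along the world's y. On either side of the mat. The pieces lie in its middle; about 50 mm of floor at either end is free
- tub: fixed round reddish-brown tub, 200 mm outside diameter, 60 mm high, wall 8 mm, floor 8 mm; origin at the centre of its underside; empty at the start. It stands on the other side of the mat from the pan
- tub_mid (a point): point on the tub's axis 20 mm above its underside (12 mm above its inner floor)
- mat: fixed bamboo mat flat on the counter between pan and tub, 260 mm (x) by 150 mm (y), 5 mm thick, origin at the centre of its underside
- ice0: one of five equal ice pieces lying flat in the pan: frosted pillow-shaped round lump, 42 mm across (widest 17 mm up), 32 high, flats of 20 mm at top and bottom, edges bevelled so that a lip slips under; about 30 g, wet and slippery (friction about 0.15). Origin at the centre of its underside, z its short axis; may later lie any way up
- ice1: another ice piece, as ice0
- ice2: another ice piece, as ice0
- ice3: another ice piece, as ice0
- ice4: another ice piece, as ice0
- sauce: bystander: white squeeze bottle, 60 mm diameter, 170 mm high, origin under its centre
- dish: bystander: empty shallow steel dish, 150 by 110 by 25 mm, origin under its centre
- cup: bystander: blue ceramic cup, 76 mm diameter, 85 mm high, origin under its centre

How it is judged:
By the outcome, as a careful person would: the job done as asked, in the order asked, and still so for the second after the job is handed in, with the robot touching nothing.
It also fails if it takes over 67 s, if anything falls off the work surface, if the arm or the gripper's body presses on something with over 40 N, if the wrist force passes 120 N, or if a joint passes its speed limit or range.

## Working session

There is one attempt and no reset: what is moved stays moved. The work goes in short steps, Python scripts to look and compute and a tool call to move; the robot and the scene stay as the last step left them, time stands still between calls to the robot, and variables do not carry over. Pictures are saved under pics/ and viewed, at most 10 in all, crops included, and the job is handed in when it is done.

Besides the shell and the picture viewer there is one more tool, called by a JSON object that holds its "fn" and its "kwargs", one argument or row to a line. play_rows: Moves the arm, as the interface text tells. Its arguments: {"type":"object","properties":{"steps":{"type":"array"},"grip_force":{"type":"number"}},"required":["steps"]}

```bash
mkdir -p pics; cat > h.py <<'E'
from rig import r, vision
import numpy as np, cv2
def grab(n,f=None):
    p,d=vision.grab_frame(n)
    if f: cv2.imwrite('pics/'+f,p[:,:,::-1])
    return p,d,vision.calibration(n)
def pts(d,c,m=None):
    v,u=np.nonzero((d>0) if m is None else (m&(d>0)))
    return w(u,v,d[v,u],c)
def w(u,v,z,c):
    K=c['mtx'];E=c['extrinsics']
    P=np.stack([(u-K[0,2])/K[0,0]*z,(v-K[1,2])/K[1,1]*z,z],-1)
    return P@E[:3,:3].T+E[:3,3]
def onz(uv,h,c):  # ray to plane z=h
    K=c['mtx'];E=c['extrinsics']
    ray=E[:3,:3]@np.array([(uv[0]-K[0,2])/K[0,0],(uv[1]-K[1,2])/K[1,1],1])
    return E[:3,3]+ray*(h-E[2,3])/ray[2]
E
cat > a.py <<'E'
from h import *
np.set_printoptions(precision=1,suppress=True)
p,d,c=grab('top','top0.png'); print(c['extrinsics'])
for n,h in [('scoop',5),('scoop_grip',61),('scoop_lip',5),('pan',0),('tub',0),('mat',5)]+[('ice0',4)]+[('sauce',0),('dish',0),('cup',0)]:
    for x in vision.landmark_of('top',n)[:6]: print(n,round(x['conf'],2),x['uv'],onz(x['uv'],h,c))
for n in ['pan','mat','tub','ice0']:
  for x in vision.cut_out('top',n)[:5]:
    P=pts(d,c,x['region']); 
    print(n,round(x['conf'],2),x['uv'],cv2.minAreaRect(P[:,:2].astype(np.float32)),np.percentile(P[:,2],[2,50,98]))
s=r.sense(); print(s['clock'],s['eef_pos'],s['tcp_rot'],s['opening'])
E
python3 a.py
```

```text
[[ -0.   -1.    0.2 388.2]
 [ -1.    0.   -0.   95.7]
 [  0.   -0.2  -1.  988.2]
 [  0.    0.    0.    1. ]]
scoop 0.61 [353.5, 213.9] [637.5   4.9   5. ]
scoop_grip 0.81 [361.7, 263.1] [516.7  -4.9  61. ]
scoop_lip 0.83 [349.4, 192.8] [687.5  13.2   5. ]
pan 0.66 [470.3, 249.9] [ 554.  -257.7    0. ]
tub 0.66 [237.0, 255.8] [543.1 268.    0. ]
tub 0.64 [491.0, 266.8] [ 515.3 -301.5    0. ]
mat 0.61 [358.7, 231.8] [595.8  -6.    5. ]
ice0 0.77 [471.5, 246.8] [ 560.4 -259.5    4. ]
ice0 0.76 [489.1, 263.5] [ 522.3 -296.2    4. ]
ice0 0.71 [240.7, 253.3] [548.  259.2   4. ]
ice0 0.51 [489.8, 242.4] [ 570.2 -301.6    4. ]
ice0 0.49 [444.4, 235.9] [ 585.7 -199.8    4. ]
sauce 0.89 [385.8, 145.3] [805.3 -75.5   0. ]
sauce 0.62 [316.1, 144.5] [807.8  89.1   0. ]
dish 0.69 [316.3, 146.7] [802.3  88.7  -0. ]
cup 0.68 [133.0, 337.3] [365.8 487.6   0. ]
pan 0.93 [482.8, 242.0] ((555.2974853515625, -265.1499328613281), (299.1430969238281, 147.90081787109375), 85.68052673339844) [-0.1  5.5 67.2]
mat 0.77 [357.0, 243.9] ((597.0873413085938, -5.582122802734375), (151.6690216064453, 259.5621032714844), 89.48377227783203) [1.1 4.8 8.6]
tub 0.7 [235.7, 253.7] ((543.4525146484375, 254.87437438964844), (199.1200408935547, 197.1150665283203), 3.429030656814575) [ 4.2  8.6 61.2]
ice0 0.81 [495.7, 264.5] ((521.0853271484375, -303.49053955078125), (40.45213317871094, 47.19073486328125), 1.020080804824829) [19.6 31.6 37.7]
ice0 0.73 [447.8, 233.8] ((583.285888671875, -203.04293823242188), (37.82540512084961, 35.16534423828125), 88.29442596435547) [20.1 31.7 37.5]
ice0 0.7 [452.1, 261.8] ((530.6640014648438, -205.33233642578125), (36.21605682373047, 36.14542770385742), 43.25328063964844) [23.  32.2 38.2]
ice0 0.54 [471.4, 245.7] ((556.5453491210938, -254.46214294433594), (39.985843658447266, 49.6352424621582), 26.069107055664062) [12.8 31.  37.3]
0.75 [ 175.  -600.   231.3] [ 3.1 -0.   0.3] 1.002980921681534
```

View pics/top0.png

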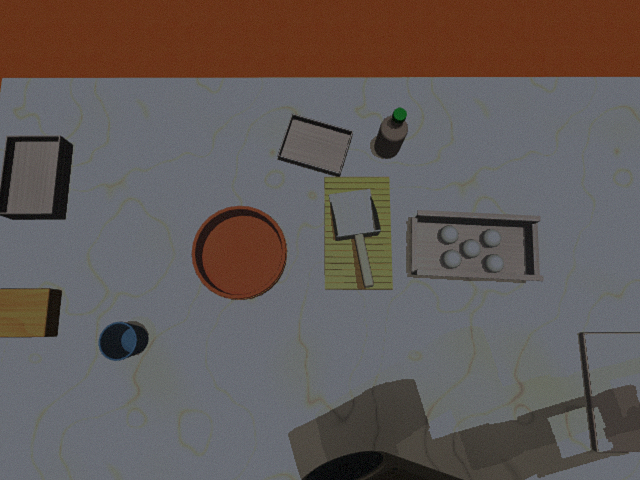

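```bash
cat >> h.py <<'E'
def to(x,y,z,t):
    """shift (cm, tool axes) and yaw from the present pose; t = heading of tool x"""
    from scipy.spatial.transform import Rotation as R
    s=r.sense(); M=R.from_euler('xyz',s['tcp_rot']).as_matrix()
    dp=M.T@(np.array([x,y,z])-s['eef_pos'])/10
    t0=np.arctan2(M[1,0],M[0,0])
    print('to',np.round(dp,2),'yaw',round(-((t-t0+np.pi)%(2*np.pi)-np.pi),3), '| t0',round(t0,3), 'q',np.round(s['qpos'],2))
E
cat > b.py <<'E'
from h import *
np.set_printoptions(precision=1,suppress=True)
p,d,c=grab('top')
x=vision.cut_out('top','pan')[0]; P=pts(d,c,cv2.dilate(x['region'].astype(np.uint8),np.ones((9,9)))>0)
W=P[(P[:,2]>60)&(P[:,2]<72)]; print('walls',cv2.minAreaRect(W[:,:2].astype(np.float32)),len(W))
for s in (W[:,0]<555,W[:,0]>555):
    print(np.polyfit(W[s][:,1],W[s][:,0],1),W[s][:,1].min(),W[s][:,1].max())
W=P[(P[:,2]>30)&(P[:,2]<46)]
for s in (W[:,1]>-175,W[:,1]<-350): print('end',np.percentile(W[s],[5,50,95],axis=0))
x=vision.cut_out('top','scoop')[0]; P=pts(d,c,x['region']); H=P[(P[:,2]>62)]
print('handle',len(H),H.mean(0),np.polyfit(H[:,0],H[:,1],1),H[:,0].min(),H[:,0].max())
print('scoop',x['conf'],cv2.minAreaRect(P[P[:,0]>580][:,:2].astype(np.float32)))
F=P[(P[:,2]<14)&(P[:,0]>585)]; print('floor',cv2.minAreaRect(F[:,:2].astype(np.float32)),F[:,2].mean())
x=vision.cut_out('top','tub')[0]; P=pts(d,c,x['region']);P=P[(P[:,2]>50)&(P[:,2]<68)];print('tub',cv2.minEnclosingCircle(P[:,:2].astype(np.float32)))
to(498,-7,150,3.25)
E
python3 b.py
```

```text
walls ((554.6931762695312, -254.64675903320312), (266.0176086425781, 140.9397735595703), 86.82915496826172) 1481
[  0.1 504.2] -383.2624789986717 -119.21117078598084
[  0.1 632. ] -390.9444129456205 -125.35349114380469
end [[ 506.6 -153.    35.1]
 [ 563.1 -122.    39. ]
 [ 618.7 -114.8   42.6]]
end [[ 498.7 -391.6   31.8]
 [ 553.1 -383.2   38.6]
 [ 606.1 -376.4   41.8]]
handle 350 [506.9  -9.9  74.2] [  0.1 -69.4] 468.3962352403561 557.3360145302272
scoop 0.97 ((637.2281494140625, 2.3274307250976562), (114.9491195678711, 105.4019546508789), 6.751389503479004)
floor ((638.603759765625, 2.2943992614746094), (112.29954528808594, 104.86102294921875), 6.864053726196289) 7.354920824820002
tub ((544.523681640625, 255.20367431640625), 100.61970520019531)
to [ 47.6 -47.9   8.1] yaw -2.966 | t0 0.284 q [-1.3  0.3  1.6  0.   1.2 -0. ]
```

{"fn": "play_rows", "kwargs": {
  "steps": [
    {"delta_pos":[3,-3,0.5],"yaw":-0.14,"jaw":100},
    {"delta_pos":[6,-6,1],"yaw":-0.28,"jaw":100},
    {"delta_pos":[9,-9,1.5],"yaw":-0.42,"jaw":100},
    {"delta_pos":[12,-12,2],"yaw":-0.56,"jaw":100},
    {"delta_pos":[15,-15,2.5],"yaw":-0.7,"jaw":100},
    {"delta_pos":[18,-18,3],"yaw":-0.84,"jaw":100},
    {"delta_pos":[21,-21,3.5],"yaw":-0.98,"jaw":100},
    {"delta_pos":[24,-24,4],"yaw":-1.12,"jaw":100}
  ]
}}

```text
clock: 1.75
eef_pos: [338.8, -301.0, 191.4]
tcp_rot: [3.141, 0.0, 1.409]
contact_force: [1.3, -0.3, 0.1]
opening: 0.998
grasp_force: 0.0
```

```bash
python3 -c "
from h import *
to(503.5,-11,130,3.26)"
```

```text
to [31.27 11.58  6.13] yaw -1.851 | t0 1.409 q [-0.73  0.13  2.03  0.    0.98 -0.57]
```

{"fn": "play_rows", "kwargs": {
  "steps": [
    {"delta_pos":[4,1.5,0.7],"yaw":-0.14,"jaw":100},
    {"delta_pos":[8,3,1.4],"yaw":-0.28,"jaw":100},
    {"delta_pos":[12,4.5,2.1],"yaw":-0.42,"jaw":100},
    {"delta_pos":[16,6,2.8],"yaw":-0.56,"jaw":100},
    {"delta_pos":[20,7.5,3.5],"yaw":-0.7,"jaw":100},
    {"delta_pos":[24,9,4.2],"yaw":-0.84,"jaw":100},
    {"delta_pos":[28,10.4,5],"yaw":-0.98,"jaw":100},
    {"delta_pos":[31.2,11.6,6.1],"yaw":-1.12,"jaw":100}
  ]
}}

```text
clock: 2.55
eef_pos: [505.8, -11.9, 130.5]
tcp_rot: [3.141, 0.001, 2.53]
contact_force: [0.1, 0.1, -0.5]
opening: 0.997
grasp_force: 0.0
```

{"fn": "play_rows", "kwargs": {
  "steps": [
    {"delta_pos":[0,0,0],"yaw":-0.14,"jaw":100},
    {"delta_pos":[0,0,0],"yaw":-0.28,"jaw":100},
    {"delta_pos":[0,0,0],"yaw":-0.42,"jaw":100},
    {"delta_pos":[0,0,0],"yaw":-0.56,"jaw":100},
    {"delta_pos":[0,0,0],"yaw":-0.7,"jaw":100},
    {"delta_pos":[0,0,0],"yaw":-0.73,"jaw":100},
    {"delta_pos":[0,0,0],"yaw":-0.73,"jaw":100},
    {"delta_pos":[0,0,0],"yaw":-0.73,"jaw":100}
  ]
}}

```text
clock: 3.35
eef_pos: [504.5, -14.0, 130.4]
tcp_rot: [3.142, 0.0, -3.031]
contact_force: [-0.3, 0.4, 0.3]
opening: 1.002
grasp_force: 0.0
```

```bash
cat > c.py <<'E'
from h import *
np.set_printoptions(precision=3,suppress=True)
p,d,c=grab('wrist','w1.png')
x=vision.cut_out('wrist','scoop')
for q in x[:2]: print(q['conf'],q['uv'])
P=pts(d,c,x[0]['region']);H=P[(P[:,2]>62)&(P[:,2]<100)&(P[:,0]<560)]
a=np.polyfit(H[:,0],H[:,1],1);print('handle',len(H),H.mean(0),a,np.arctan(a[0]),H[:,0].min(),H[:,0].max())
for X in (480,500,520,540): 
    k=abs(H[:,0]-X)<4; print(X,np.percentile(H[k][:,1],[3,97]) if k.any() else 0,H[k][:,2].mean())
to(503.5,-11,55,3.26)
E
python3 c.py
```

```text
0.95 [329.5, 358.5]
handle 4473 [499.031 -12.805  75.777] [  0.125 -75.258] 0.12450172440419341 463.33538954221734 549.1591870681709
480 [-24.749  -6.   ] 82.31531106918011
500 [-22.012  -3.541] 76.093920219669
520 [-19.503  -0.699] 69.85395229418285
540 [-16.419   0.966] 63.82944919031824
to [0.06 0.31 7.53] yaw -0.007 | t0 -3.03 q [-0.03  0.3   1.98  0.    0.87 -1.71]
```

View pics/w1.png

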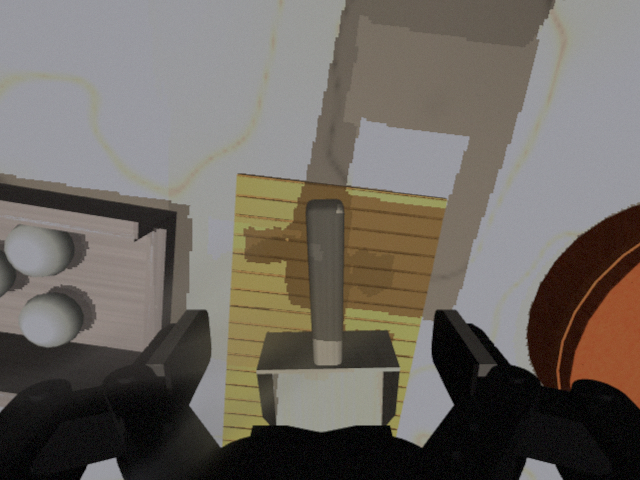

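{"fn": "play_rows", "kwargs": {
  "steps": [
    {"delta_pos":[0,0.1,2.5],"yaw":0,"jaw":100},
    {"delta_pos":[0,0.15,5],"yaw":0,"jaw":100},
    {"delta_pos":[0,0.15,7],"yaw":0,"jaw":100},
    {"delta_pos":[0,0.15,7.6],"yaw":0,"jaw":60},
    {"delta_pos":[0,0.15,7.6],"yaw":0,"jaw":10},
    {"delta_pos":[0,0.15,7.6],"yaw":0,"jaw":10},
    {"delta_pos":[0,0.15,7.6],"yaw":0,"jaw":10},
    {"delta_pos":[0,0.15,7.6],"yaw":0,"jaw":10}
  ],
  "grip_force": 20
}}

```text
clock: 4.25
eef_pos: [504.9, -12.5, 55.2]
tcp_rot: [-3.141, 0.002, -3.03]
contact_force: [-1.0, 1.5, 1.8]
opening: 0.23
grasp_force: 19.4
```

{"fn": "play_rows", "kwargs": {
  "steps": [
    {"delta_pos":[0,0,-0.3],"yaw":0,"jaw":10},
    {"delta_pos":[0,0,-1],"yaw":0,"jaw":10},
    {"delta_pos":[0,0,-2],"yaw":0,"jaw":10},
    {"delta_pos":[0,0,-4],"yaw":0,"jaw":10},
    {"delta_pos":[0,0,-6],"yaw":0,"jaw":10},
    {"delta_pos":[0,0,-8],"yaw":0,"jaw":10},
    {"delta_pos":[0,0,-10],"yaw":0,"jaw":10},
    {"delta_pos":[0,0,-11],"yaw":0,"jaw":10}
  ]
}}

```text
clock: 5.05
eef_pos: [505.1, -12.6, 166.7]
tcp_rot: [-3.141, 0.003, -3.029]
contact_force: [0.0, 0.8, -1.0]
opening: 0.229
grasp_force: 19.8
```

```bash
cat > d.py <<'E'
from h import *
import sys
f=sys.argv[1]
p,d,c=grab('scene',f)
s=r.sense(); print(s['contact_force'],s['wrist_torque'],s['grasp_force'],s['opening'],s['eef_pos'])
E
python3 d.py s1.png
```

```text
[ 0.01450812 -0.18752144 -0.49877981] [-0.05553649  0.21620272  0.00380032] 19.77916717529297 0.22816379367969428 [505.59987076 -12.57807834 167.34887928]
```

View pics/s1.png

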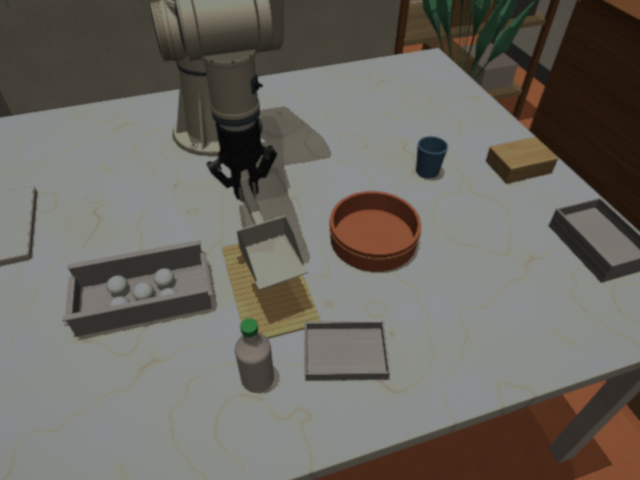

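```bash
cat >> h.py <<'E'
def tilt(cam='top',f=None):
    """floor profile of the scoop: nose-down pitch, and lip, heel position"""
    from scipy.spatial.transform import Rotation as R
    s=r.sense(); M=R.from_euler('xyz',s['tcp_rot']).as_matrix(); h=-M[:2,0]
    p,d,c=grab(cam,f); o=vision.cut_out(cam,'scoop')
    if not o: print('no scoop'); return
    P=pts(d,c,cv2.erode(o[0]['region'].astype(np.uint8),np.ones((3,3)))>0)
    q=P[:,:2]-s['eef_pos'][:2]; u=q@h; v=q@np.array([-h[1],h[0]])
    k=(abs(v)<36)&(u>30); 
    for a in range(-50,210,20):
        kk=(abs(u-a)<10)&(abs(v)<(36 if a>40 else 8))
        if kk.sum()>5: print(a,np.round(np.percentile(P[kk][:,2],[10,50,90]),1),end=' ; ')
    k=(abs(v)<34)&(u>95)&(u<180)
    if k.sum()>20:
        a=np.polyfit(u[k],P[k][:,2],1); print('\npitch down',round(-np.arctan(a[0]),3),'v',np.round(np.percentile(v[u>80],[2,98]),1),'u max',u.max().round(1),'tcp',np.round(s['eef_pos'],1))
E
python3 -c "
from h import *
tilt('top'); tilt('scene')"
```

```text
70 [138.5 150.6 162.1] ; 90 [116.2 118.  119.6] ; 110 [115.7 117.3 118.8] ; 130 [115.6 117.4 119.8] ; 150 [115.6 116.8 119.1] ; 170 [114.9 117.2 119.1] ; 190 [114.9 116.1 118.3] ; 
pitch down 0.006 v [ 9.4 48.6] u max 184.5 tcp [505.6 -12.6 167.3]
-30 [193.1 194.5 195.4] ; -10 [186.3 188.7 192.5] ; 10 [179.6 182.6 185.7] ; 30 [172.  176.1 179.7] ; 50 [166.6 169.7 172.8] ; 70 [120.8 142.4 163.1] ; 90 [115.9 117.8 154.3] ; 110 [115.5 117.1 118.5] ; 130 [115.2 116.6 118.1] ; 150 [114.8 116.3 117.9] ; 170 [114.7 116.3 117.9] ; 190 [114.4 116.  117.6] ; 
pitch down 0.013 v [-47.3  45.9] u max 187.1 tcp [504.5 -12.6 164.8]
```

{"fn": "play_rows", "kwargs": {
  "steps": [
    {"delta_pos":[0,0,-5],"yaw":0,"jaw":10},
    {"delta_pos":[0,0,-5],"yaw":0,"jaw":10},
    {"delta_pos":[0,0,0],"yaw":0,"jaw":10},
    {"delta_pos":[0,0,-5],"yaw":0,"jaw":10},
    {"delta_pos":[0,0,0],"yaw":0,"jaw":10},
    {"delta_pos":[0,0,-5],"yaw":0,"jaw":10},
    {"delta_pos":[0,0,-5],"yaw":0,"jaw":10},
    {"delta_pos":[0,0,-5],"yaw":0,"jaw":10}
  ]
}}

```text
clock: 6.1
eef_pos: [504.5, -12.5, 213.6]
tcp_rot: [3.142, -0.0, -3.029]
contact_force: [-1.0, -1.2, -0.9]
opening: 0.229
grasp_force: 21.6
```

```bash
python3 -c "
from h import *
tilt('scene')"
```

```text
-10 [236.1 245.4 254.5] ; 10 [212.9 221.4 231.4] ; 30 [129.4 192.8 207.7] ; 50 [116.2 124.8 174.7] ; 70 [102.9 108.5 113.4] ; 90 [ 90.5  95.9 101.4] ; 110 [77.9 83.2 88.8] ; 
pitch down 0.557 v [-47.   45.4] u max 121.2 tcp [504.5 -12.5 213.6]
```

{"fn": "play_rows", "kwargs": {
  "steps": [
    {"delta_pos":[0,0,-5],"yaw":0.13,"jaw":10},
    {"delta_pos":[0,0,0],"yaw":0.26,"jaw":10},
    {"delta_pos":[0,0,-5],"yaw":0.4,"jaw":10},
    {"delta_pos":[0,0,-5],"yaw":0.54,"jaw":10},
    {"delta_pos":[0,0,-5],"yaw":0.68,"jaw":10},
    {"delta_pos":[0,0,-5],"yaw":0.82,"jaw":10},
    {"delta_pos":[0,0,-5],"yaw":0.96,"jaw":10},
    {"delta_pos":[0,0,-5],"yaw":1.08,"jaw":10}
  ]
}}

```text
clock: 7.0
eef_pos: [503.7, -12.5, 263.9]
tcp_rot: [-3.141, -0.0, 2.168]
contact_force: [-0.2, 0.3, -0.6]
opening: 0.227
grasp_force: 22.0
```

```bash
python3 -c "
from h import *
tilt('scene'); to(565,-59,260,1.515)"
```

```text
10 [257.5 264.9 275.2] ; 30 [174.4 234.4 251.3] ; 50 [157.7 165.6 222.2] ; 70 [142.3 147.8 154.2] ; 90 [127.7 134.  139.9] ; 110 [119.7 122.9 126.5] ; 
pitch down 0.608 v [-46.3  47.7] u max 110.7 tcp [503.7 -12.5 263.9]
to [-7.3   2.42  0.4 ] yaw 0.657 | t0 2.172 q [-0.03  0.13  1.85  0.    1.16 -0.63]
```

{"fn": "play_rows", "kwargs": {
  "steps": [
    {"delta_pos":[-1,0.3,0],"yaw":0.1,"jaw":10},
    {"delta_pos":[-2.5,0.6,0],"yaw":0.22,"jaw":10},
    {"delta_pos":[-4,1,0],"yaw":0.34,"jaw":10},
    {"delta_pos":[-5.5,1.4,0],"yaw":0.46,"jaw":10},
    {"delta_pos":[-7,1.8,1],"yaw":0.58,"jaw":10},
    {"delta_pos":[-7.7,1.9,2.5],"yaw":0.64,"jaw":10},
    {"delta_pos":[-8,2,4],"yaw":0.657,"jaw":10},
    {"delta_pos":[-8,2,4.5],"yaw":0.657,"jaw":10}
  ],
  "grip_force": 60
}}

```text
clock: 7.9
eef_pos: [565.0, -67.0, 217.2]
tcp_rot: [-3.139, -0.0, 1.519]
contact_force: [0.2, -0.4, -1.5]
opening: 0.222
grasp_force: 62.2
```

```bash
python3 -c "
from h import *
tilt('scene'); to(565,-67,153,1.515)
p,d,c=grab('scene')
I=[x for x in vision.cut_out('scene','ice0') if x['conf']>.4]
o=np.array([561.6,-128.8]);h=np.array([-.055,-.9985]);n=np.array([-h[1],h[0]])
for x in I:
  P=pts(d,c,x['region']);m=np.median(P[P[:,2]>30],0); print('ice s',(m[:2]-o)@h,'lat',(m[:2]-o)@n,m[2],round(x['conf'],2))
"
```

```text
-30 [259.5 263.3 265.8] ; -10 [246.9 261.3 263.3] ; 10 [199.2 212.7 217.9] ; 30 [141.7 185.6 204.1] ; 50 [160.4 171.4 176. ] ; 70 [ 96.2 102.2 108. ] ; 90 [80.8 85.4 92.9] ; 110 [73.5 76.3 79.7] ; 
pitch down 0.613 v [-47.8  47.6] u max 110.4 tcp [565.  -67.  217.2]
to [-0.03  0.01  6.52] yaw 0.004 | t0 1.519 q [-0.12  0.28  1.77  0.    1.1  -0.07]
ice s 121.41848084974869 lat 4.601610728619895 35.01899583455918 0.88
ice s 172.02322119925978 lat -27.56291183722552 34.938371603756195 0.79
ice s 73.85946796214479 lat 23.591041083728534 37.022743295254884 0.62
ice s 79.3701829065064 lat -22.09421992803483 35.026133106157545 0.61
```

{"fn": "play_rows", "kwargs": {
  "steps": [
    {"delta_pos":[0,0,2.5],"yaw":0,"jaw":10},
    {"delta_pos":[0,0,5],"yaw":0,"jaw":10},
    {"delta_pos":[0,0,6.2],"yaw":0,"jaw":10},
    {"delta_pos":[0.1,0,6.8],"yaw":0,"jaw":10},
    {"delta_pos":[0.3,0,7.4],"yaw":0,"jaw":10},
    {"delta_pos":[0.1,0,8.1],"yaw":0,"jaw":10},
    {"delta_pos":[-0.1,0,8.8],"yaw":0,"jaw":10},
    {"delta_pos":[-0.6,0,9.6],"yaw":0,"jaw":10}
  ],
  "grip_force": 20
}}

```text
clock: 8.9
eef_pos: [568.9, -71.7, 126.5]
tcp_rot: [3.135, -0.002, 1.517]
contact_force: [-0.6, 7.9, 12.4]
opening: 0.218
grasp_force: 59.7
```

```bash
python3 -c "
from h import *
tilt('scene','s2.png'); tilt('top')"
```

```text
-30 [161.5 164.8 167.8] ; -10 [156.  159.4 161.6] ; 110 [15.9 17.9 20.9] ; 130 [ 9.7 14.4 15.7] ;
```

View pics/s2.png

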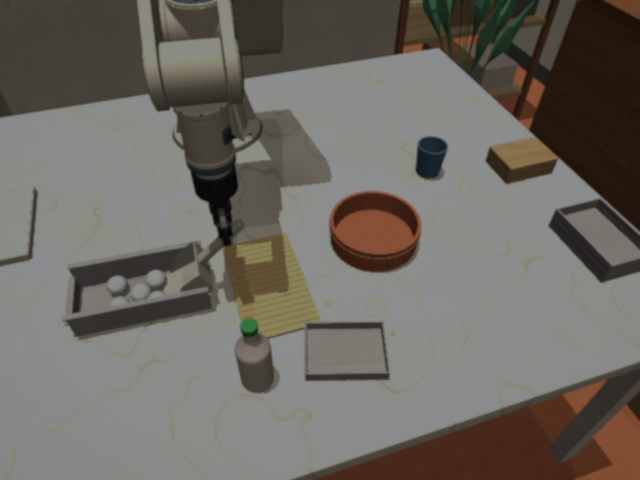

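{"fn": "play_rows", "kwargs": {
  "steps": [
    {"delta_pos":[0,0,-0.3],"yaw":0,"jaw":23},
    {"delta_pos":[0,0,0],"yaw":0,"jaw":10},
    {"delta_pos":[-0.4,0,0.7],"yaw":0,"jaw":10},
    {"delta_pos":[-0.8,0,1.5],"yaw":0,"jaw":10},
    {"delta_pos":[-1.2,0,2.3],"yaw":0,"jaw":10},
    {"delta_pos":[-1.5,0,3.1],"yaw":0,"jaw":10},
    {"delta_pos":[-1.8,0,4.0],"yaw":0,"jaw":10},
    {"delta_pos":[-1.8,0,4.0],"yaw":0,"jaw":10}
  ],
  "grip_force": 20
}}

```text
clock: 9.9
eef_pos: [563.8, -91.6, 81.6]
tcp_rot: [-3.139, 0.0, 1.517]
contact_force: [0.3, -1.1, -0.3]
opening: 0.227
grasp_force: 21.1
```

```bash
python3 -c "
from h import *
tilt('scene'); tilt('top')"
```

```text
-30 [111.  114.1 117.8] ; -10 [107.8 110.  110.8] ; 10 [90.9 92.7 93.8] ; 30 [80.8 86.  90.9] ; 50 [66.5 74.9 81.2] ; 70 [32.4 65.6 71.3] ; 90 [18.6 20.4 22.7] ; 110 [15.6 17.8 19.7] ; 130 [12.6 14.8 16.5] ; 150 [ 9.4 11.8 14. ] ; 170 [ 7.2  9.4 11.1] ; 
pitch down 0.154 v [-48.2  45.8] u max 168.7 tcp [563.8 -91.6  81.6]
-30 [111.2 114.5 117. ] ; -10 [107.3 109.2 110.2] ;
```

{"fn": "play_rows", "kwargs": {
  "steps": [
    {"delta_pos":[-0.3,0,0.8],"yaw":0,"jaw":10},
    {"delta_pos":[-0.6,0,1.6],"yaw":0,"jaw":10},
    {"delta_pos":[-1.0,0,2.3],"yaw":0,"jaw":10},
    {"delta_pos":[-1.6,0,2.75],"yaw":0,"jaw":10},
    {"delta_pos":[-2.6,0,2.8],"yaw":0,"jaw":10},
    {"delta_pos":[-3.6,0,2.8],"yaw":0,"jaw":10},
    {"delta_pos":[-4.6,0,2.8],"yaw":0,"jaw":10},
    {"delta_pos":[-5.6,0,2.8],"yaw":0,"jaw":10}
  ],
  "grip_force": 20
}}

```text
clock: 10.9
eef_pos: [561.5, -147.9, 55.0]
tcp_rot: [-3.141, 0.0, 1.517]
contact_force: [0.4, 2.5, -0.1]
opening: 0.228
grasp_force: 20.8
```

```bash
python3 -c "
from h import *
tilt('scene','s3.png')"
cat > crop.py <<'E'
import cv2,sys
i=cv2.imread('pics/'+sys.argv[1]);x,y,w,h=map(int,sys.argv[3:7]);cv2.imwrite('pics/'+sys.argv[2],cv2.resize(i[y:y+h,x:x+w],None,fx=3,fy=3,interpolation=cv2.INTER_CUBIC))
E
python3 crop.py s3.png s3c.png 40 180 220 180
```

```text
-30 [76.4 83.6 86.7] ; -10 [72.4 79.2 81.4] ; 30 [60.3 64.5 67.7] ; 50 [51.6 58.2 61.8] ; 70 [33.9 52.8 56.1] ; 90 [6.6 8.2 9.9] ; 110 [ 6.6  8.4 10.1] ; 130 [6.6 8.1 9.8] ; 150 [6.  8.3 9.7] ; 170 [5.7 7.9 9.3] ; 
pitch down 0.006 v [-48.6   1.3] u max 176.0 tcp [ 561.5 -147.9   55. ]
```

View pics/s3c.png

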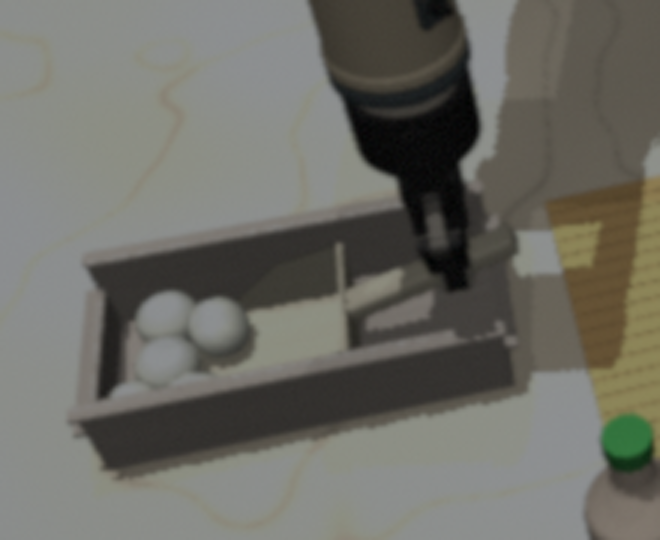

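{"fn": "play_rows", "kwargs": {
  "steps": [
    {"delta_pos":[-0.6,0,0],"yaw":0,"jaw":10},
    {"delta_pos":[-1.2,0,0],"yaw":0,"jaw":10},
    {"delta_pos":[-1.8,0,0],"yaw":0,"jaw":10},
    {"delta_pos":[-2.4,0,0],"yaw":0,"jaw":10},
    {"delta_pos":[-3.0,0,0],"yaw":0,"jaw":10},
    {"delta_pos":[-3.5,0,0],"yaw":0,"jaw":10},
    {"delta_pos":[-3.8,0,0],"yaw":0,"jaw":10},
    {"delta_pos":[-3.8,0,0],"yaw":0,"jaw":10}
  ],
  "grip_force": 40
}}

```text
clock: 11.8
eef_pos: [559.6, -185.6, 55.2]
tcp_rot: [-3.142, 0.0, 1.516]
contact_force: [0.6, -1.8, -1.0]
opening: 0.218
grasp_force: 44.7
```

```bash
python3 -c "
from h import *
tilt('scene')
p,d,c=grab('top')
o=np.array([561.6,-128.8]);h=np.array([-.055,-.9985]);n=np.array([-h[1],h[0]])
for k in ('top','scene'):
  p,d,c=grab(k)
  for x in vision.cut_out(k,'ice0'):
    P=pts(d,c,x['region']);
    if x['conf']>.3 and len(P)>9: z=np.percentile(P[:,2],90);m=np.median(P[P[:,2]>z-6],0); print(k,'ice s',((m[:2]-o)@h).round(),'lat',((m[:2]-o)@n).round(),'top',z.round(1),round(x['conf'],2))
"
```

```text
-50 [80.6 82.9 84.9] ; -30 [80.  83.5 86.7] ; -10 [75.2 79.1 81.2] ; 10 [61.  63.5 67.4] ; 30 [57.4 64.8 67.5] ; 50 [48.7 57.3 61.4] ; 70 [31.8 52.2 56.3] ; 90 [ 6.8  8.5 10.1] ; 110 [ 7.   8.4 10.2] ; 130 [5.8 7.9 9.6] ; 
pitch down 0.008 v [-48.7   2.5] u max 131.7 tcp [ 559.6 -185.6   55.2]
top ice s 25.0 lat 1.0 top 84.1 0.36
scene ice s 193.0 lat -20.0 top 44.3 0.89
scene ice s 231.0 lat -33.0 top 45.2 0.76
scene ice s 193.0 lat 24.0 top 42.7 0.73
scene ice s 224.0 lat 1.0 top 46.4 0.62
scene ice s 229.0 lat 33.0 top 48.4 0.41
```

{"fn": "play_rows", "kwargs": {
  "steps": [
    {"delta_pos":[-0.4,0,0],"yaw":0,"jaw":22.5},
    {"delta_pos":[-0.4,0,0],"yaw":0,"jaw":10},
    {"delta_pos":[-0.4,0,0.4],"yaw":0,"jaw":10},
    {"delta_pos":[-0.4,0,0.8],"yaw":0,"jaw":10},
    {"delta_pos":[-0.4,0,1.2],"yaw":0,"jaw":10},
    {"delta_pos":[-0.3,0,1.6],"yaw":0,"jaw":10},
    {"delta_pos":[-0.2,0,2.0],"yaw":0,"jaw":10},
    {"delta_pos":[-0.1,0,2.3],"yaw":0,"jaw":10}
  ],
  "grip_force": 20
}}

```text
clock: 12.95
eef_pos: [560.7, -185.1, 33.1]
tcp_rot: [3.14, -0.001, 1.517]
contact_force: [0.2, 7.8, 9.1]
opening: 0.231
grasp_force: 33.7
```

{"fn": "play_rows", "kwargs": {
  "steps": [
    {"delta_pos":[0,0,0],"yaw":0,"jaw":10},
    {"delta_pos":[0,0,0],"yaw":0,"jaw":10},
    {"delta_pos":[0,0,0],"yaw":0,"jaw":10},
    {"delta_pos":[0,0,-0.5],"yaw":0,"jaw":10},
    {"delta_pos":[0.2,0,-1],"yaw":0,"jaw":10},
    {"delta_pos":[0.4,0,-1.5],"yaw":0,"jaw":10},
    {"delta_pos":[0.6,0,-2],"yaw":0,"jaw":10},
    {"delta_pos":[0.8,0,-2.5],"yaw":0,"jaw":10}
  ],
  "grip_force": 120
}}

```text
clock: 13.75
eef_pos: [560.0, -177.8, 57.6]
tcp_rot: [-3.141, -0.0, 1.517]
contact_force: [0.4, 0.4, -3.0]
opening: 0.205
grasp_force: 117.5
```

```bash
cat > e.py <<'E'
from h import *
import sys
tilt('scene',sys.argv[1])
o=np.array([561.6,-128.8]);h=np.array([-.055,-.9985]);n=np.array([-h[1],h[0]])
p,d,c=grab('scene')
for x in vision.cut_out('scene','ice0'):
    P=pts(d,c,x['region']);
    if x['conf']>.3 and len(P)>9: z=np.percentile(P[:,2],90);m=np.median(P[P[:,2]>z-6],0); print('ice s',((m[:2]-o)@h).round(),'lat',((m[:2]-o)@n).round(),'top',z.round(1),round(x['conf'],2))
E
python3 e.py s4.png; python3 crop.py s4.png s4c.png 40 180 220 180
```

```text
-30 [78.3 80.6 83.1] ; -10 [78.8 80.1 82.4] ; 30 [70.6 75.5 77.7] ; 50 [65.5 73.6 76.1] ; 70 [65.5 73.4 77.1] ; 90 [30.9 32.7 34.4] ; 110 [33.6 35.9 37.4] ; 170 [47.9 50.6 52.2] ; 190 [51.5 53.2 54.6] ; 
pitch down -0.223 v [-48.5  48.2] u max 188.9 tcp [ 560.  -177.8   57.6]
ice s 223.0 lat -31.0 top 88.6 0.87
ice s 183.0 lat -2.0 top 81.9 0.83
ice s 151.0 lat -18.0 top 72.2 0.72
ice s 207.0 lat 33.0 top 82.3 0.67
ice s 168.0 lat 27.0 top 72.3 0.54
```

View pics/s4c.png

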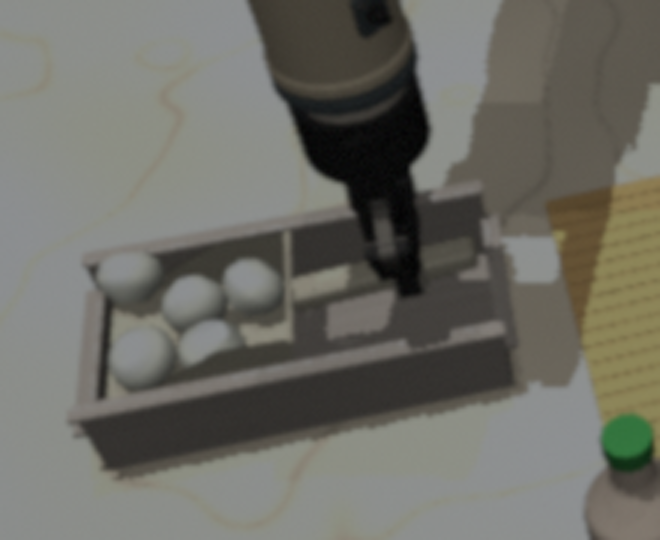

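{"fn": "play_rows", "kwargs": {
  "steps": [
    {"delta_pos":[0.5,0,0],"yaw":0,"jaw":10},
    {"delta_pos":[1.5,0,0],"yaw":0,"jaw":10},
    {"delta_pos":[3,0,0],"yaw":0,"jaw":10},
    {"delta_pos":[4.5,0,0],"yaw":0,"jaw":10},
    {"delta_pos":[3.0,0,0],"yaw":0,"jaw":10},
    {"delta_pos":[3.0,0.4,0],"yaw":0,"jaw":10},
    {"delta_pos":[3.0,-0.4,0],"yaw":0,"jaw":10},
    {"delta_pos":[3.0,0,0],"yaw":0,"jaw":10}
  ]
}}

```text
clock: 14.75
eef_pos: [559.9, -147.6, 56.9]
tcp_rot: [-3.139, -0.001, 1.516]
contact_force: [-1.0, -0.1, -2.8]
opening: 0.207
grasp_force: 117.7
```

```bash
python3 e.py s5.png
```

```text
-50 [74.  80.3 82.4] ; -30 [76.9 79.9 81.8] ; -10 [75.9 78.7 80. ] ; 10 [65.9 70.2 75.5] ; 30 [70.8 75.4 77.4] ; 50 [66.  72.9 75.4] ; 70 [64.4 73.1 77. ] ; 90 [29.4 31.4 55.1] ; 130 [39.1 40.9 42.9] ; 170 [47.3 50.5 52.7] ; 190 [50.6 52.6 54.5] ; 
pitch down -0.23 v [-48.6  48.1] u max 190.8 tcp [ 559.9 -147.6   56.9]
ice s 188.0 lat -26.0 top 82.3 0.77
ice s 122.0 lat 25.0 top 67.9 0.74
ice s 173.0 lat 29.0 top 79.1 0.66
ice s 121.0 lat -19.0 top 71.6 0.5
```

{"fn": "play_rows", "kwargs": {
  "steps": [
    {"delta_pos":[0,0,-1],"yaw":0,"jaw":10},
    {"delta_pos":[0,0,-2.5],"yaw":0,"jaw":10},
    {"delta_pos":[0,0,-4.3],"yaw":0,"jaw":10},
    {"delta_pos":[0.3,0,-6],"yaw":0,"jaw":10},
    {"delta_pos":[0.9,0,-7.3],"yaw":0,"jaw":10},
    {"delta_pos":[1.9,0,-8.2],"yaw":0,"jaw":10},
    {"delta_pos":[3.3,0,-8.5],"yaw":0,"jaw":10},
    {"delta_pos":[5,0,-8.5],"yaw":0,"jaw":10}
  ]
}}

```text
clock: 15.75
eef_pos: [564.6, -96.8, 142.6]
tcp_rot: [3.141, -0.0, 1.516]
contact_force: [-0.8, 0.6, -2.2]
opening: 0.205
grasp_force: 117.7
```

{"fn": "play_rows", "kwargs": {
  "steps": [
    {"delta_pos":[2,-0.1,0],"yaw":0,"jaw":10},
    {"delta_pos":[4.4,-0.3,0],"yaw":0,"jaw":10},
    {"delta_pos":[7.2,-0.5,0],"yaw":0,"jaw":10},
    {"delta_pos":[10.2,-0.8,0],"yaw":0,"jaw":10},
    {"delta_pos":[13.2,-1.1,0],"yaw":0,"jaw":10},
    {"delta_pos":[16.2,-1.4,0],"yaw":0,"jaw":10},
    {"delta_pos":[19.2,-1.7,0],"yaw":0,"jaw":10},
    {"delta_pos":[22.2,-2,0],"yaw":0,"jaw":10}
  ]
}}

```text
clock: 16.55
eef_pos: [555.3, 127.2, 141.4]
tcp_rot: [-3.14, 0.0, 1.518]
contact_force: [-0.4, -0.5, -3.9]
opening: 0.201
grasp_force: 117.7
```

{"fn": "play_rows", "kwargs": {
  "steps": [
    {"delta_pos":[3,-0.3,0],"yaw":0,"jaw":10},
    {"delta_pos":[6,-0.6,0],"yaw":0,"jaw":10},
    {"delta_pos":[9,-0.9,0],"yaw":0,"jaw":10},
    {"delta_pos":[12,-1.2,0],"yaw":0,"jaw":10},
    {"delta_pos":[15,-1.4,0],"yaw":0,"jaw":10},
    {"delta_pos":[18,-1.6,0],"yaw":0,"jaw":10},
    {"delta_pos":[20.7,-1.8,0],"yaw":0,"jaw":10},
    {"delta_pos":[23,-1.8,0],"yaw":0,"jaw":10}
  ]
}}

```text
clock: 17.35
eef_pos: [549.2, 357.9, 141.1]
tcp_rot: [-3.14, 0.001, 1.518]
contact_force: [-0.1, -0.2, -2.3]
opening: 0.203
grasp_force: 117.7
```

```bash
python3 e.py s6.png; python3 -c "
from h import *
to(552.6,402,112,1.515)"; python3 crop.py s6.png s6c.png 280 100 220 180
```

```text
10 [159.1 161.  162.4] ; 30 [156.7 159.5 161.2] ; 50 [150.6 157.  159.9] ; 70 [145.  153.2 159.3] ; 90 [134.9 139.7 146.3] ; 130 [121.7 124.7 129.9] ; 170 [132.2 134.7 136.1] ; 190 [135.4 137.1 138.7] ; 
pitch down -0.195 v [-47.8  49.3] u max 190.3 tcp [549.2 357.9 141.1]
ice s -349.0 lat -41.0 top 165.1 0.7
ice s -329.0 lat -9.0 top 162.6 0.62
ice s -316.0 lat -64.0 top 165.8 0.52
ice s -381.0 lat -56.0 top 155.8 0.47
to [4.59 0.07 2.91] yaw 0.004 | t0 1.519 q [ 0.57  0.49  1.64 -0.    1.01  0.63]
```

View pics/s6c.png

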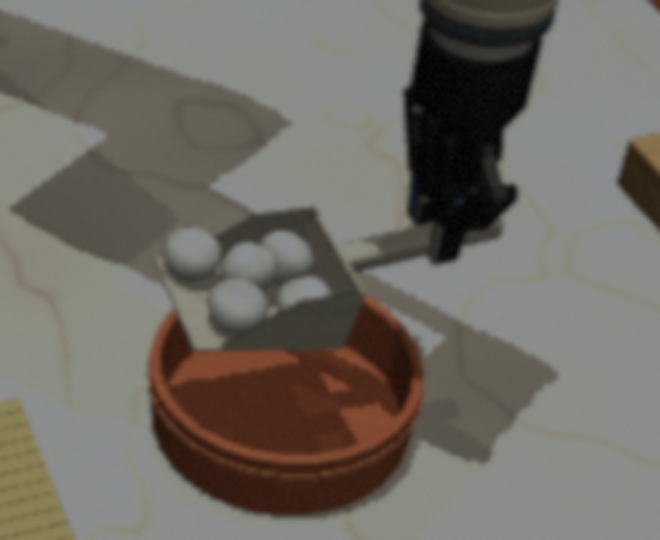

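{"fn": "play_rows", "kwargs": {
  "steps": [
    {"delta_pos":[1.5,0,0.2],"yaw":0,"jaw":10},
    {"delta_pos":[2.7,0,0.6],"yaw":0,"jaw":10},
    {"delta_pos":[3.6,0,1.1],"yaw":0,"jaw":10},
    {"delta_pos":[4.2,0.1,1.7],"yaw":0,"jaw":10},
    {"delta_pos":[4.5,0.1,2.3],"yaw":0,"jaw":10},
    {"delta_pos":[4.6,0.1,2.9],"yaw":0,"jaw":10},
    {"delta_pos":[4.6,0.1,3.4],"yaw":0,"jaw":10},
    {"delta_pos":[4.6,0.1,3.6],"yaw":0,"jaw":10}
  ]
}}

```text
clock: 18.35
eef_pos: [554.1, 400.7, 105.4]
tcp_rot: [-3.141, 0.001, 1.517]
contact_force: [-0.6, 0.3, -1.7]
opening: 0.202
grasp_force: 117.7
```

{"fn": "play_rows", "kwargs": {
  "steps": [
    {"delta_pos":[0,0,0],"yaw":0,"jaw":20.5},
    {"delta_pos":[0,0,0],"yaw":0,"jaw":21},
    {"delta_pos":[0,0,0],"yaw":0,"jaw":21.5},
    {"delta_pos":[0,0,0],"yaw":0,"jaw":22},
    {"delta_pos":[0,0,0],"yaw":0,"jaw":22},
    {"delta_pos":[0,0,0],"yaw":0,"jaw":10},
    {"delta_pos":[0,0,0],"yaw":0,"jaw":10},
    {"delta_pos":[0,0,0],"yaw":0,"jaw":10}
  ],
  "grip_force": 20
}}

```text
clock: 19.15
eef_pos: [554.4, 401.3, 106.3]
tcp_rot: [3.142, -0.0, 1.517]
contact_force: [-0.7, 0.7, -3.1]
opening: 0.221
grasp_force: 47.6
```

```bash
python3 e.py s7.png
```

```text
10 [118.4 125.5 127.8] ; 30 [121.7 125.4 127.4] ; 50 [116.3 122.7 125.6] ; 70 [109.5 119.1 125.2] ; 90 [ 99.3 105.1 111.6] ; 170 [ 97.5  99.7 101.6] ; 190 [100.7 102.5 104.5] ; 
pitch down -0.206 v [-47.6  48.9] u max 191.4 tcp [554.4 401.3 106.3]
ice s -370.0 lat -7.0 top 128.4 0.8
ice s -391.0 lat -39.0 top 130.2 0.68
ice s -422.0 lat -13.0 top 117.5 0.61
ice s -358.0 lat -61.0 top 131.5 0.58
ice s -423.0 lat -57.0 top 121.6 0.54
```

{"fn": "play_rows", "kwargs": {
  "steps": [
    {"delta_pos":[0,0,0],"yaw":0,"jaw":22.6},
    {"delta_pos":[0,0,0],"yaw":0,"jaw":23},
    {"delta_pos":[0,0,0],"yaw":0,"jaw":10},
    {"delta_pos":[0,0,0],"yaw":0,"jaw":10},
    {"delta_pos":[0,0,0],"yaw":0,"jaw":10},
    {"delta_pos":[0,0,0],"yaw":0,"jaw":10},
    {"delta_pos":[0,0,0],"yaw":0,"jaw":10},
    {"delta_pos":[0,0,0],"yaw":0,"jaw":10}
  ],
  "grip_force": 20
}}

```text
clock: 20.15
eef_pos: [554.0, 400.7, 105.9]
tcp_rot: [-3.141, 0.001, 1.517]
contact_force: [-1.6, -5.8, -5.4]
opening: 0.228
grasp_force: 22.1
```

```bash
python3 e.py s8.png
```

```text
no scoop
ice s -379.0 lat -9.0 top 79.3 0.75
ice s -433.0 lat -57.0 top 88.7 0.7
ice s -366.0 lat -63.0 top 78.2 0.65
ice s -434.0 lat -13.0 top 85.1 0.62
ice s 128.0 lat 49.0 top 66.4 0.54
ice s -400.0 lat -40.0 top 87.3 0.45
```

{"fn": "play_rows", "kwargs": {
  "steps": [
    {"delta_pos":[0,0,-2.5],"yaw":0,"jaw":10},
    {"delta_pos":[0,0,-2.5],"yaw":0,"jaw":10},
    {"delta_pos":[0,0,-5],"yaw":0,"jaw":10},
    {"delta_pos":[0,0,-3],"yaw":0,"jaw":10},
    {"delta_pos":[0,0,-6],"yaw":0,"jaw":10},
    {"delta_pos":[0,0,-6],"yaw":0,"jaw":10},
    {"delta_pos":[0,0,-6],"yaw":0,"jaw":10},
    {"delta_pos":[0,0,-6],"yaw":0,"jaw":10}
  ],
  "grip_force": 20
}}

```text
clock: 21.15
eef_pos: [554.3, 401.4, 165.6]
tcp_rot: [-3.142, -0.0, 1.517]
contact_force: [0.0, 0.0, -0.8]
opening: 0.225
grasp_force: 23.1
```

```bash
python3 e.py s9.png; python3 crop.py s9.png s9c.png 280 100 220 180
```

```text
10 [167.1 173.9 178.7] ; 30 [152.6 159.7 167.7] ; 50 [ 89.2 105.  145. ] ; 70 [ 79.1  83.5 136.2] ; 90 [69.7 74.2 78.1] ; 110 [61.2 65.1 69.3] ; 130 [52.7 56.7 60.3] ; 
pitch down 0.416 v [-47.3  48.5] u max 139.9 tcp [554.3 401.4 165.6]
ice s -308.0 lat -38.0 top 48.3 0.69
ice s -335.0 lat 3.0 top 42.9 0.67
ice s -347.0 lat -42.0 top 45.4 0.54
ice s -329.0 lat -77.0 top 41.7 0.48
ice s -382.0 lat 16.0 top 48.7 0.47
```

View pics/s9c.png

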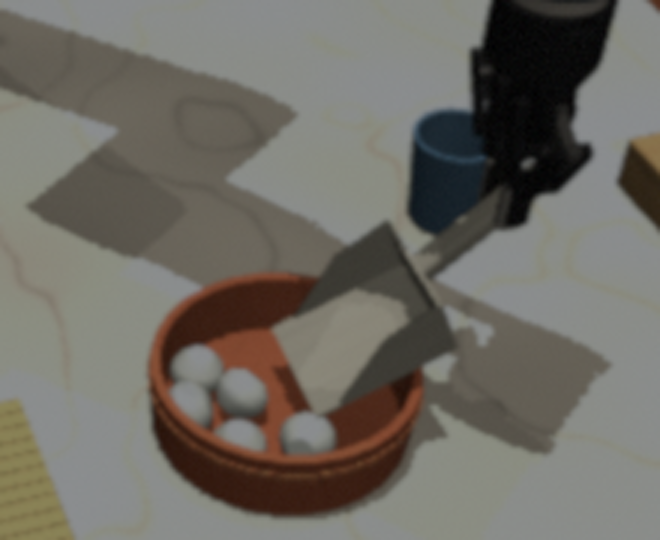

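{"fn": "play_rows", "kwargs": {
  "steps": [
    {"delta_pos":[0,0,-3],"yaw":0,"jaw":10},
    {"delta_pos":[0,0,-6],"yaw":0,"jaw":10},
    {"delta_pos":[-1,0,-9],"yaw":0,"jaw":10},
    {"delta_pos":[-3,0.2,-10],"yaw":-0.1,"jaw":10},
    {"delta_pos":[-6,0.4,-10],"yaw":-0.22,"jaw":10},
    {"delta_pos":[-9.5,0.6,-10],"yaw":-0.34,"jaw":10},
    {"delta_pos":[-13,0.9,-10],"yaw":-0.46,"jaw":10},
    {"delta_pos":[-16.5,1.1,-10],"yaw":-0.58,"jaw":10}
  ],
  "grip_force": 60
}}

```text
clock: 22.15
eef_pos: [556.2, 234.6, 265.9]
tcp_rot: [-3.141, -0.0, 2.102]
contact_force: [0.2, -0.3, -1.2]
opening: 0.22
grasp_force: 63.2
```

```bash
python3 -c "
from h import *
to(559,-5,200,3.1416)"
```

```text
to [-20.8  -11.89   6.59] yaw -1.04 | t0 2.102 q [ 0.4   0.29  1.64 -0.    1.21 -0.13]
```

{"fn": "play_rows", "kwargs": {
  "steps": [
    {"delta_pos":[-2.8,-1.6,0.5],"yaw":-0.13,"jaw":10},
    {"delta_pos":[-5.8,-3.3,1.2],"yaw":-0.26,"jaw":10},
    {"delta_pos":[-8.8,-5,2],"yaw":-0.39,"jaw":10},
    {"delta_pos":[-11.8,-6.7,3],"yaw":-0.52,"jaw":10},
    {"delta_pos":[-14.6,-8.3,4],"yaw":-0.65,"jaw":10},
    {"delta_pos":[-17.2,-9.8,5],"yaw":-0.78,"jaw":10},
    {"delta_pos":[-19.4,-11.1,6],"yaw":-0.91,"jaw":10},
    {"delta_pos":[-20.8,-11.9,6.6],"yaw":-1.04,"jaw":10}
  ]
}}

```text
clock: 22.95
eef_pos: [557.2, -5.6, 199.1]
tcp_rot: [-3.141, -0.001, 3.141]
contact_force: [0.4, 0.1, -1.6]
opening: 0.216
grasp_force: 63.2
```

```bash
python3 -c "
from h import *
tilt('scene'); to(559,-5,130,3.1416)"
```

```text
-30 [236.3 240.  241.5] ; -10 [220.1 227.7 235. ] ; 10 [202.9 209.9 217.3] ; 30 [185.3 192.5 200.4] ; 50 [121.6 132.3 173.4] ; 70 [111.9 116.  122.1] ; 90 [102.9 106.7 110.9] ; 110 [ 93.7  98.  102.1] ; 130 [85.9 89.4 93.2] ; 
pitch down 0.415 v [-46.4  45.2] u max 140.7 tcp [557.2  -5.6 199.1]
to [-0.21  0.06  6.9 ] yaw -0.004 | t0 3.138 q [-0.01  0.28  1.81 -0.    1.05 -1.58]
```

{"fn": "play_rows", "kwargs": {
  "steps": [
    {"delta_pos":[-0.4,0,3],"yaw":0,"jaw":10},
    {"delta_pos":[-0.6,0,6],"yaw":0,"jaw":10},
    {"delta_pos":[-0.6,0,7.4],"yaw":0,"jaw":22.8},
    {"delta_pos":[-0.6,0,7.4],"yaw":0,"jaw":10},
    {"delta_pos":[0.1,0,8.2],"yaw":0,"jaw":10},
    {"delta_pos":[0.75,0,9.2],"yaw":0,"jaw":10},
    {"delta_pos":[1.3,0,10.1],"yaw":0,"jaw":10},
    {"delta_pos":[1.85,0,10.9],"yaw":0,"jaw":10}
  ],
  "grip_force": 20
}}

```text
clock: 23.85
eef_pos: [538.8, -3.6, 91.0]
tcp_rot: [3.142, 0.0, 3.137]
contact_force: [-1.3, 0.3, 1.6]
opening: 0.226
grasp_force: 20.9
```

{"fn": "play_rows", "kwargs": {
  "steps": [
    {"delta_pos":[0.45,0,0.9],"yaw":0,"jaw":10},
    {"delta_pos":[0.9,0,1.8],"yaw":0,"jaw":10},
    {"delta_pos":[1.3,0,2.7],"yaw":0,"jaw":10},
    {"delta_pos":[1.6,0,3.5],"yaw":0,"jaw":10},
    {"delta_pos":[1.6,0,3.6],"yaw":0,"jaw":10},
    {"delta_pos":[1.6,0,3.6],"yaw":0,"jaw":10},
    {"delta_pos":[1.6,0,3.6],"yaw":0,"jaw":10},
    {"delta_pos":[1.6,0,3.6],"yaw":0,"jaw":10}
  ]
}}

```text
clock: 24.65
eef_pos: [523.9, -3.6, 55.4]
tcp_rot: [3.142, 0.001, 3.137]
contact_force: [0.4, 0.2, -1.0]
opening: 0.23
grasp_force: 20.2
```

```bash
python3 -c "
from h import *
tilt('scene'); print(r.sense()['contact_force'])"
```

```text
-30 [82.6 83.3 84.4] ; -10 [76.2 78.8 81.7] ; 10 [69.6 72.4 75.6] ; 30 [62.6 66.3 69.9] ; 50 [56.9 59.9 62.9] ; 70 [10.6 32.4 54.4] ; 90 [ 8.3 10.2 12.1] ; 110 [ 8.3 10.  11.9] ; 130 [ 8.2 10.1 12. ] ; 150 [ 8.5 10.2 12.1] ; 170 [ 8.2 10.2 12.2] ; 190 [ 9.9 11.8 13.8] ; 
pitch down -0.001 v [-45.9  45.5] u max 182.0 tcp [523.9  -3.6  55.4]
[ 0.41170325 -0.2453694  -1.50931129]
```

{"fn": "play_rows", "kwargs": {
  "steps": [
    {"delta_pos":[0,0,0.1],"yaw":0,"jaw":10},
    {"delta_pos":[0,0,0.1],"yaw":0,"jaw":24},
    {"delta_pos":[0,0,0.1],"yaw":0,"jaw":35},
    {"delta_pos":[0,0,0.1],"yaw":0,"jaw":60},
    {"delta_pos":[0,0,0.1],"yaw":0,"jaw":100},
    {"delta_pos":[0,0,0.1],"yaw":0,"jaw":100},
    {"delta_pos":[0,0,-2],"yaw":0,"jaw":100},
    {"delta_pos":[0,0,-5],"yaw":0,"jaw":100}
  ]
}}

```text
clock: 25.55
eef_pos: [522.1, -3.6, 104.5]
tcp_rot: [3.142, -0.004, 3.137]
contact_force: [1.2, -0.6, -0.0]
opening: 1.001
grasp_force: 0.0
```

{"fn": "play_rows", "kwargs": {
  "steps": [
    {"delta_pos":[0,0,-3],"yaw":0,"jaw":100},
    {"delta_pos":[0,0,-7],"yaw":0,"jaw":100},
    {"delta_pos":[0,0,-11],"yaw":0,"jaw":100},
    {"delta_pos":[0,0,-14],"yaw":0,"jaw":100},
    {"delta_pos":[0,0,-15],"yaw":0,"jaw":100},
    {"delta_pos":[0,0,-15],"yaw":0,"jaw":100},
    {"delta_pos":[0,0,-15],"yaw":0,"jaw":100},
    {"delta_pos":[0,0,-15],"yaw":0,"jaw":100}
  ]
}}

```text
clock: 26.35
eef_pos: [522.5, -3.6, 253.5]
tcp_rot: [3.142, -0.003, 3.137]
contact_force: [0.6, -0.3, -0.9]
opening: 0.998
grasp_force: 0.0
```

```bash
python3 -c "
from h import *
tilt('scene','s10.png')"
```

```text
-30 [80.6 83.3 86. ] ; -10 [75.4 78.4 81.3] ; 10 [68.7 72.2 75.9] ; 30 [62.9 66.  69.1] ; 50 [56.  60.1 62.8] ; 70 [ 9.7 31.2 52.2] ; 90 [ 7.6  9.2 10.8] ; 110 [ 7.3  9.2 11.2] ; 130 [ 7.4  9.2 11.4] ; 150 [ 7.   9.2 10.9] ; 170 [ 7.1  9.2 10.9] ; 
pitch down 0.002 v [-45.1  45.3] u max 181.3 tcp [522.5  -3.6 253.5]
```

View pics/s10.png

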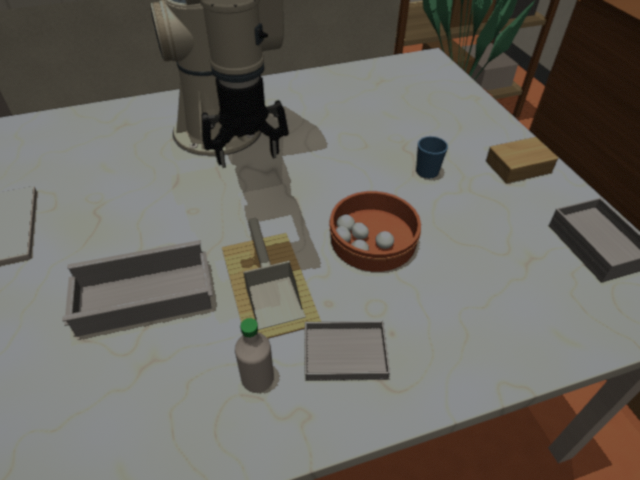

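The scoop lies level on the mat around (270,280), all five pieces are in the tub around (365,233), and the pan is empty. The bottle, dish and cup have not moved.

```bash
python3 -c "
from rig import r
print(r.sign_off())"
```

```text
the job is handed in; nothing more can be done
None
```

I handed the job in at about 26 s: all five ice pieces are in the tub from one load, and the scoop is back on the mat, level, right way up and released, with the bottle, dish and cup untouched.

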